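Load the blue paint block into the paint rack

ROBOT

A 6-joint arm with a two-finger parallel gripper is mounted at the origin on the work surface. World frame = base frame: x ahead of the robot, y to its left, z up, the work surface at z = 0. Lengths are in mm, angles in rad, forces in N, time in s.
With the tool pointing down it reaches from about 250 to 850 mm from the base axis. Payload 12.5 kg.
Tool frame: the origin (TCP) lies at the very end of the fingers, on their centre line; the grasp point (between the pads) lies 19 mm behind it; z points along the fingers, y is the line along which they close (so a half turn about z gives the same grasp; the last joint's range is limited). The gripper opens to 93 mm and grips with 3 to 60 N. Pads are 15 mm wide; open, the fingers measure 128 mm over their backs; the gripper's body (75 mm by 188 mm) begins 65 mm behind the grasp point.
Start: joints at [-1.305, 0.351, 1.652, -0, 1.139, -0.085], TCP at [189.025, -516.482, 218.633] pointing down, gripper open.
Joint ranges: [-2.75, 2.75], [-0.79, 2.1], [0.01, 2.65], [-1.57, 4.71], [0.07, 3.14], [-2.87, 2.87]. Speed limits (rad/s): [2.22, 2.22, 2.79, 3.14, 3.14, 3.14].

INTERFACE

Orientations are given as a rotation vector (axis times angle).
In Python, from workcell import r, grab_frame, camera_info gives the robot as it stands.
- The arm moves only by the shell command python3 -m inch 'ROWS'. ROWS is JSON, a list of rows, each an object with "xyz": the shift along the tool's x, y, z in m, a list of three; "rotation": the turn, a rotation vector about the tool's x, y, z in rad, a list of three; "grip": the finger opening in m, from 0 to 0.093. In form: [{"xyz": [dx, dy, dz], "rotation": [wx, wy, wz], "grip": grip}, ...]. A call has 1 to 8 rows; each row is the pose to reach, as a shift and turn from the pose commanded when the call began, along the tool's axes at that moment; what a row does not reach only later rows make up. A row lasts 1/8 s, in which the tool goes at most 62.5 mm and 10.7 degrees, less where a joint would pass 70% of its speed; a pose out of reach is approached as far as the arm can. A call with a gripper value outside its range is refused whole. The fingers move at their own pace and stop on an object; the grip force is fixed at half the most. Time passes only in rows, so rows that repeat a pose let the fingers close. It gives the time, the measured TCP pose, the force, the opening and the grip force at its end, in the units of the state.
- r.state(): the state, without advancing time (a new reading comes with each control period).
- grab_frame(name): name is "scene" or "top"; returns (picture, depth): 420x560x3 uint8, red, green, blue; 420x560 float32, mm along the optical axis (not along the pixel's ray), 0 where there is no reading.
- camera_info(name): a dict with "K" (3x3 intrinsics, pixels), "pose" (4x4, takes a point from camera to world coordinates). Camera axes: x right, y down, z forward; pixel columns grow to the right and rows downward; lengths in mm; the calibration is good to about 2 mm. A picture is of the moment at which its call begins. camera_info takes no time and is no camera call.
- r.hand_in(): hands the job in; it is judged then, once.
The state is a dict: "t": time; "qpos": joint angles; "qvel": joint speeds; "joint_torque": joint torques, N m; "position": TCP position; "tcp_rot": TCP orientation; "ft_force": force on the tool from outside, world axes, zero at the start; "ft_torque": the same for the moment, N m; "gripper_width": finger opening in mm; "grip_force": force on a finger pad.
Only numpy, scipy, OpenCV 4.12 (cv2) and the standard library are available. Lean on these libraries where they do the work, as an engineer would, in place of code of your own. Each camera call takes 0.05 s, during which the arm holds its last target. There are 200 camera calls.

TASK

Push the blue paint block along its lane of the wooden rack and over the raised dark lip, so that it drops and lies flat in the well beyond. Slide it, do not lift it off the rack, and leave the red and the yellow block where they lie on the ledge.

Things in the scene. Friction and masses are not known exactly. Their poses are not given: they have to be found in the camera images.
- blue_center (a point): blue paint block: flat rigid blue disc, 57 mm across, 18 mm thick, 60 g. Point: its centre, half-way up; z is the disc axis. Starts flat on the ledge in any one of the lanes, centre 52 to 72 mm before the drop edge, 39 mm above the table. Slides with a few N. Falls in when its rear edge passes the drop edge: fingers upright with tips 37 to 43 mm above the table must push about 12 mm past it. In a well its centre is 21 mm above the table.
- red_center (a point): red paint block: flat rigid red disc, 57 mm across, 18 mm thick, 60 g. Point: its centre, half-way up; z is the disc axis. A bystander in another lane of the ledge; it stays there.
- yellow_center (a point): yellow paint block: flat rigid yellow disc, 57 mm across, 18 mm thick, 60 g. Point: its centre, half-way up; z is the disc axis. A bystander in another lane of the ledge; it stays there.
- rack: fixed wooden rack (mm; heights above table). Origin at table height below the lip's drop edge, mid-width; x runs from ledge over lip to wells, z up. Three lanes centred at y -80, 0, 80, each 68 wide between rails 38 high. Ledge x -130 to -17, 30 high, rear end open. Dark lip: ramp from x -17 to a crest 33.5 high, x -4 to 0, then a straight drop. Wells x 0 to 76, white floor 12 high; far wall 42 high.
Things that resemble listed ones, but are neither listed nor needed, are in the scene too. Leave any green or white look-alike of the part that bears blue_center alone.

How it is judged:
By the outcome, as a careful person would: the job done as asked, in the order asked, and still so for the second after the job is handed in, with the robot touching nothing.
It also fails if it takes over 32 s, if anything falls off the work surface, if the arm or the gripper's body presses on something with over 40 N, if the wrist force passes 120 N, or if a joint passes its speed limit or range.

## Working session

There is one attempt and no reset: what is moved stays moved. The work goes in short steps, Python scripts to look and compute and a shell command to move; the robot and the scene stay as the last step left them, time stands still between calls to the robot, and variables do not carry over. Pictures are saved under pics/ and viewed, at most 10 in all, crops included, and the job is handed in when it is done.

```bash
mkdir -p pics
python3 - <<'E'
from workcell import r, grab_frame, camera_info
import cv2,numpy as np
for n in("scene","top"):
    p,d=grab_frame(n); cv2.imwrite(f"pics/{n}0.png",p[:,:,::-1]); np.savez(f"{n}0.npz",p=p,d=d)
    c=camera_info(n); print(n,np.round(c["K"],1).tolist(),np.round(c["pose"],3).tolist())
s=r.state(); print(s["t"],s["position"],s["tcp_rot"],s["gripper_width"])
E
```

```text
scene [[521.5, 0.0, 285.7], [0.0, 521.5, 214.9], [0.0, 0.0, 1.0]] [[-0.277, 0.696, -0.663, 975.517], [0.961, 0.203, -0.189, 195.847], [0.003, -0.689, -0.725, 553.475], [0.0, 0.0, 0.0, 1.0]]
top [[539.2, 0.0, 283.5], [0.0, 539.2, 213.5], [0.0, 0.0, 1.0]] [[0.009, -0.991, 0.131, 397.343], [-1.0, -0.009, -0.006, 36.535], [0.007, -0.131, -0.991, 851.525], [0.0, 0.0, 0.0, 1.0]]
0.1 [ 188.9502637  -516.20365932  218.1728062 ] [-3.09238018e+00 -5.48027548e-01  1.49575691e-04] 92.87593604476261
```

View pics/scene0.png

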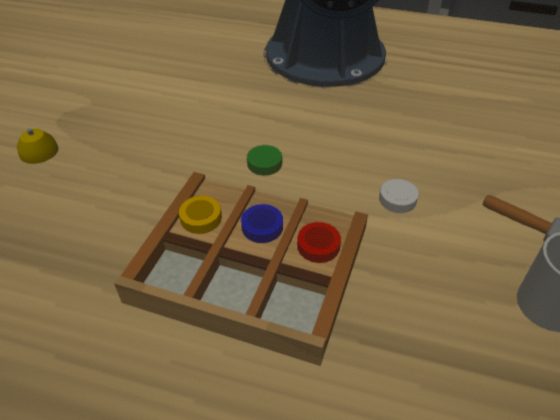

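View pics/top0.png

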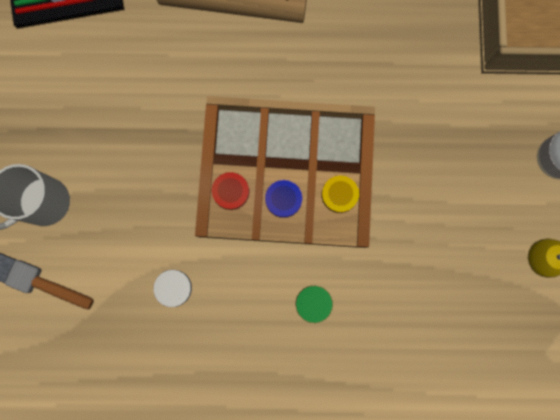

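The scene view shows the blue disc at (262,222), in the middle lane between yellow (200,213) and red (318,241). In the top view blue is at (284,199), red at (230,190) and yellow at (340,193). The wells are on the far side from the robot. The look-alikes are the green disc (top 314,304), the white disc (top 172,288), and the yellow bell (548,257). The blue disc on the ledge fits the description: it is the only blue one and it lies in a lane.

```bash
cat > h.py <<'E'
import cv2,numpy as np
from workcell import r,grab_frame,camera_info
def ray(n,u):
    c=camera_info(n);K=np.array(c["K"]);T=np.array(c["pose"])
    d=T[:3,:3]@np.linalg.solve(K,[u[0],u[1],1]);return T[:3,3],d
def plane(n,u,z):
    o,d=ray(n,u);return o+d*(z-o[2])/d[2]
def tri(a,b):
    (o,d),(p,e)=ray("scene",a),ray("top",b)
    s,t=np.linalg.lstsq(np.c_[d,-e],p-o,rcond=None)[0]
    return (o+s*d+p+t*e)/2,np.linalg.norm(o+s*d-p-t*e)
HSV=dict(blue=((110,120,50),(130,255,255)),red=((0,220,100),(4,255,255)),yellow=((20,225,120),(30,255,255)))
def blob(p,c,roi):
    h=cv2.cvtColor(p,cv2.COLOR_RGB2HSV);m=cv2.inRange(h,*HSV[c]);k=np.zeros_like(m)
    x,y,X,Y=roi;k[y:Y,x:X]=255;m&=k
    cs=cv2.findContours(m,cv2.RETR_EXTERNAL,cv2.CHAIN_APPROX_NONE)[0]
    return cv2.convexHull(max(cs,key=cv2.contourArea))
ROI=dict(scene=(120,170,370,350),top=(195,95,380,250))
E
python3 - <<'E'
from h import *
P={n:np.load(f"{n}0.npz")["p"] for n in("scene","top")}
D={n:np.load(f"{n}0.npz")["d"] for n in("scene","top")}
for c in HSV:
    q=[]
    for n in P:
        b=blob(P[n],c,ROI[n]);e=cv2.fitEllipse(b);q.append(e)
    X,g=tri(q[0][0],q[1][0]);
    print(c,[np.round(np.r_[e[0],e[1]],1) for e in q],X.round(1),round(g,1),plane("top",q[1][0],48).round(1),plane("scene",q[0][0],46).round(1))
# rail mask in top
h=cv2.cvtColor(P["top"],cv2.COLOR_RGB2HSV);x,y,X,Y=ROI["top"]
for v,u in((180,202),(180,257),(180,260),(180,311),(180,368),(220,230),(220,284),(135,284),(163,290)):
    d=D["top"][v,u];o,e=ray("top",(u,v));print((u,v),h[v,u],(o+e*d).round(1) )
a=cv2.resize(P["top"][90:260,185:390],None,fx=3.8,fy=3.4,interpolation=2)[:,:,::-1]
cv2.imwrite("pics/crop.png",a)
E
```

```text
blue [array([261.7, 222.6,  37.9,  41.9]), array([283.3, 198.1,  35.4,  36.1])] [527.7  33.3  38.6] 2.0 [526.5  32.4  48. ] [533.9  36.6  46. ]Traceback (most recent call last):
  File "<stdin>", line 7, in <module>
  File "h.py", line 17, in blob
    return cv2.convexHull(max(cs,key=cv2.contourArea))
                          ~~~^^^^^^^^^^^^^^^^^^^^^^^^
ValueError: max() iterable argument is empty
```

```bash
sed -i 's/red=((0,220,100)/red=((0,200,80)/; s/yellow=((20,225,120)/yellow=((20,190,110)/' h.py
python3 - <<'E'
from h import *
P={n:np.load(f"{n}0.npz")["p"] for n in("scene","top")}
D={n:np.load(f"{n}0.npz")["d"] for n in("scene","top")}
h=cv2.cvtColor(P["top"],cv2.COLOR_RGB2HSV)
for v,u in((180,204),(180,260),(180,311),(180,368),(220,230),(220,284),(135,284),(163,290),(190,230),(193,340)):
    d=D["top"][v,u];o,e=ray("top",(u,v));print((u,v),h[v,u],(o+e*d).round(1))
h2=cv2.cvtColor(P["scene"],cv2.COLOR_RGB2HSV);print(h2[241,318],h2[213,200],h2[213,182])
a=cv2.resize(P["top"][90:260,185:390],None,fx=3.5,fy=3.5,interpolation=2)[:,:,::-1]
cv2.imwrite("pics/crop.png",a)
m=cv2.inRange(h,(5,150,60),(13,255,170)); 
# rail edges by row: outer left rail, inner rails, right rail
for v in range(115,240,12):
    t=np.flatnonzero(m[v,195:380])+195
    g=np.split(t,np.flatnonzero(np.diff(t)>3)+1);print(v,[(int(k[0]),int(k[-1])) for k in g if len(k)>3])
E
```

```text
(204, 180) [ 14 147 137] [554.6 153.9  40.3]
(260, 180) [ 13 155 133] [555.9  68.4  38.2]
(311, 180) [ 14 170 132] [556.9  -9.9  37.2]
(368, 180) [ 13 173 131] [557.4 -97.3  39. ]
(230, 220) [ 16 126 148] [494.6 113.7  31.1]
(284, 220) [ 16 119 159] [495.2  31.   32.4]
(284, 135) [ 30  23 157] [634.5  32.   12.5]
(290, 163) [ 10 161  68] [583.9  22.5  34.2]
(230, 190) [  5 171 134] [537.9 112.9  49.4]
(340, 193) [ 23 247 161] [535.  -53.1  49.2]
[  4 225 103] [ 23 255 117] [ 23 255 155]
115 [(206, 215), (263, 267), (312, 318), (363, 373)]
127 [(206, 214), (261, 266), (312, 317), (363, 373)]
139 [(204, 214), (260, 265), (311, 316), (363, 372)]
151 [(203, 213), (259, 264), (311, 315), (361, 371)]
163 [(203, 212), (229, 344), (360, 371)]
175 [(257, 262), (309, 314), (362, 370)]
187 [(218, 234), (257, 261), (361, 369)]
199 [(222, 235), (308, 313)]
211 [(198, 207), (255, 259), (360, 368)]
223 [(198, 206), (254, 259), (308, 311), (359, 368)]
235 [(197, 206), (253, 256), (306, 310), (361, 367)]
```

View pics/crop.png

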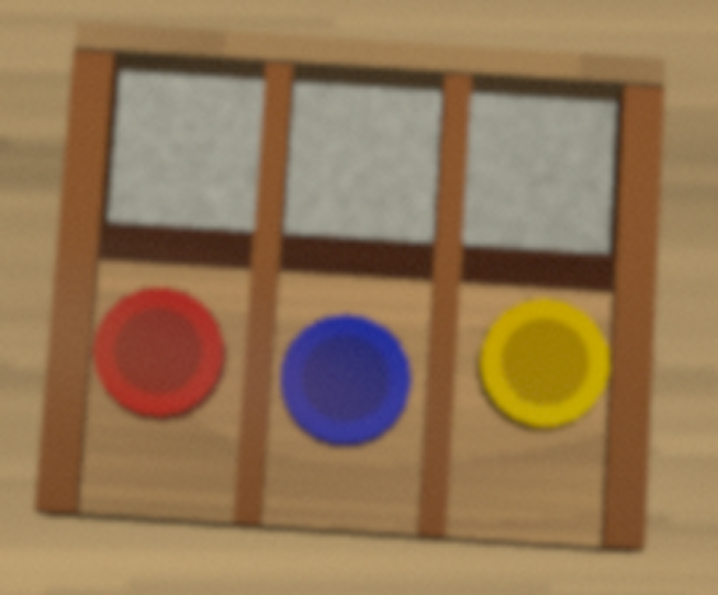

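The crop confirms blue in the middle lane, at crop pixel (346,380). The drop edge, where lip meets white, runs from about (285,237) to (435,244), which is top (266.4,157.7) to (309.3,159.7). Next I compute the rack pose.

Run:
```python
from h import *
P={n:np.load(f"{n}0.npz")["p"] for n in("scene","top")}
rows={115:(263,267,312,318),127:(261,266,312,317),139:(260,265,311,316),151:(259,264,311,315),175:(257,262,309,314),223:(254,259,308,311),235:(253,256,306,310)}
L=np.array([plane("top",((a+b)/2,v),38)[:2] for v,(a,b,c,d) in rows.items()])
R=np.array([plane("top",((c+d)/2,v),38)[:2] for v,(a,b,c,d) in rows.items()])
pl,pr=np.polyfit(L[:,0],L[:,1],1),np.polyfit(R[:,0],R[:,1],1);print("slopes",pl,pr)
A,B=plane("top",(266.4,157.7),33.5),plane("top",(309.3,159.7),33.5);print(A,B,"perp slope",-(B[0]-A[0])/(B[1]-A[1]))
f1,f2=plane("top",(196.5,236.5),38),plane("top",(368.5,246.5),38);print("front",f1,f2)
th=np.arctan((pl[0]+pr[0])/2); mid=(pl+pr)/2; ex=np.array([np.cos(th),np.sin(th)]);ey=np.array([-ex[1],ex[0]])
x0=(A[0]+B[0])/2; O=np.array([x0,np.polyval(mid,x0)])
print("th",th,"O",O)
print("front x",(f1[:2]-O)@ex,(f2[:2]-O)@ex,"gap",(np.polyval(pl,x0)-np.polyval(pr,x0))*ex[0])
for c in HSV:
    q=[cv2.fitEllipse(blob(P[n],c,ROI[n])) for n in P]
    X,g=tri(q[0][0],q[1][0]);w=plane("top",q[1][0],48)
    print(c,[np.round(np.r_[e[0],e[1]],1) for e in q],X.round(1),round(g,1),w.round(1),"rack",(w[:2]-O)@ex,(w[:2]-O)@ey)
```

```text
slopes [-6.51292951e-02  1.05618444e+02] [-0.05260137 18.81650569]
[592.08712403  59.13891765  33.5       ] [589.59791423  -7.42410295  33.5       ] perp slope -0.03739628656675319
front [468.14511259 163.08991993  38.        ] [455.3887612  -96.99102017  38.        ]
th -0.05879747958896961 O [590.84251913  27.43733471]
front x -130.4568115458089 -127.90782489540551 gap 79.26269631141854
blue [array([261.7, 222.6,  37.9,  41.9]), array([283.3, 198.1,  35.4,  36.1])] [527.7  33.3  38.6] 2.0 [526.5  32.4  48. ] rack -64.50411040766154 1.2035326793554222
red [array([318.3, 239.5,  34.5,  42.2]), array([232.1, 176. ,   4.7,  15.2])] [556.  113.5  61.4] 9.1 [559.8 110.3  48. ] rack -35.88532989906076 80.8897391874373
yellow [array([199.1, 210.2,  30.1,  42. ]), array([340.2, 193.4,  36.5,  37.4])] [534.9 -53.2  44.6] 1.5 [534.6 -53.5  48. ] rack -51.40760216721481 -84.09355490406817
```

Blue is at rack x −64.5, y +1 (world 526.5, 32.4), with its rear edge at about −93 in rack x. I'll approach with closed fingers at world (477, 35), turning the tool +0.406 about its z so that tool x runs along the lane.

```bash
python3 -m inch '[{"xyz":[0.460,-0.419,0.05],"rotation":[0,0,0.406],"grip":0},{"xyz":[0.460,-0.419,0.05],"rotation":[0,0,0.406],"grip":0},{"xyz":[0.460,-0.419,0.05],"rotation":[0,0,0.406],"grip":0},{"xyz":[0.460,-0.419,0.05],"rotation":[0,0,0.406],"grip":0},{"xyz":[0.460,-0.419,0.05],"rotation":[0,0,0.406],"grip":0},{"xyz":[0.460,-0.419,0.05],"rotation":[0,0,0.406],"grip":0},{"xyz":[0.460,-0.419,0.05],"rotation":[0,0,0.406],"grip":0},{"xyz":[0.460,-0.419,0.05],"rotation":[0,0,0.406],"grip":0}]'
cat >> h.py <<'E'
from scipy.spatial.transform import Rotation as Ro
def go(tx,ty,tz,th=-0.055):
    s=r.state();M=Ro.from_rotvec(s["tcp_rot"]).as_matrix()
    G=np.array([[np.cos(th),np.sin(th),0],[np.sin(th),-np.cos(th),0],[0,0,-1]])
    print("t",s["t"],"p",s["position"].round(1),"shift",(M.T@(np.array([tx,ty,tz])-s["position"])).round(1),"rot",Ro.from_matrix(M.T@G).as_rotvec().round(3),"F",np.round(s["ft_force"],1),s["gripper_width"])
E
python3 -c "
from h import *
go(476.6,35.2,100)"
```

```text
t: 1.1
position: [419.3, -74.7, 178.7]
tcp_rot: [3.14, -0.087, 0.001]
ft_force: [0.8, -2.6, 0.2]
gripper_width: 17.5
grip_force: 0.0
t 1.1 p [419.3 -74.7 178.7] shift [  51.1 -112.9   78.7] rot [ 0. -0. -0.] F [ 0.8 -2.6  0.2] 17.468169670771214
```

```bash
python3 -m inch '[{"xyz":[0.051,-0.113,0.06],"rotation":[0,0,0],"grip":0},{"xyz":[0.051,-0.113,0.06],"rotation":[0,0,0],"grip":0},{"xyz":[0.051,-0.113,0.06],"rotation":[0,0,0],"grip":0},{"xyz":[0.051,-0.113,0.06],"rotation":[0,0,0],"grip":0},{"xyz":[0.051,-0.113,0.06],"rotation":[0,0,0],"grip":0}]'
python3 - <<'E'
from h import *
go(476.6,35.2,41)
p,d=grab_frame("scene");cv2.imwrite("pics/s1.png",p[:,:,::-1])
E
```

```text
t: 1.72
position: [475.7, 32.2, 119.4]
tcp_rot: [3.14, -0.088, 0.001]
ft_force: [-0.6, -0.0, 0.1]
gripper_width: 0.7
grip_force: 0.0
t 1.725 p [475.7  32.2 119.4] shift [ 0.7 -3.  78.4] rot [ 0.    -0.001 -0.001] F [-0.6 -0.   0.1] 0.6945811648905311
```

View pics/s1.png

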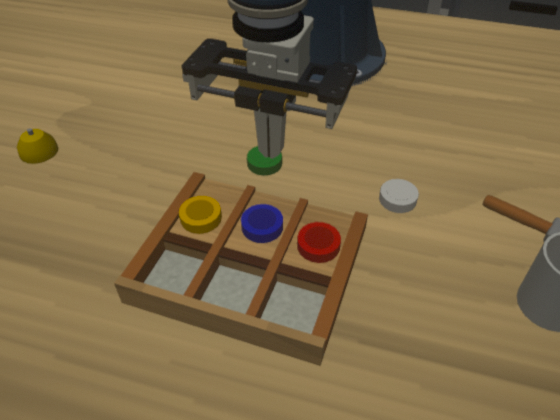

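The closed fingers, with tips at about (270,155), hang above the lane's rear end, in line with blue at (262,222). Descending.

```bash
python3 -m inch '[{"xyz":[0,-0.003,0.03],"rotation":[0,0,0],"grip":0},{"xyz":[0,-0.003,0.06],"rotation":[0,0,0],"grip":0},{"xyz":[0,-0.003,0.072],"rotation":[0,0,0],"grip":0},{"xyz":[0,-0.003,0.079],"rotation":[0,0,0],"grip":0},{"xyz":[0,-0.003,0.079],"rotation":[0,0,0],"grip":0},{"xyz":[0,-0.003,0.079],"rotation":[0,0,0],"grip":0}]'
python3 - <<'E'
from h import *
go(537,31.4,40)
for n in("scene","top"):
  p,d=grab_frame(n);cv2.imwrite(f"pics/{n}2.png",p[:,:,::-1])
E
```

```text
t: 2.52
position: [476.5, 36.2, 40.5]
tcp_rot: [-3.14, 0.087, -0.002]
ft_force: [-0.7, -0.4, 0.7]
gripper_width: 0.4
grip_force: 0.0
t 2.525 p [476.5  36.2  40.5] shift [60.7  1.5  0.6] rot [-0.    -0.001 -0.   ] F [-0.7 -0.4  0.7] 0.3960452505278827
```

View pics/scene2.png

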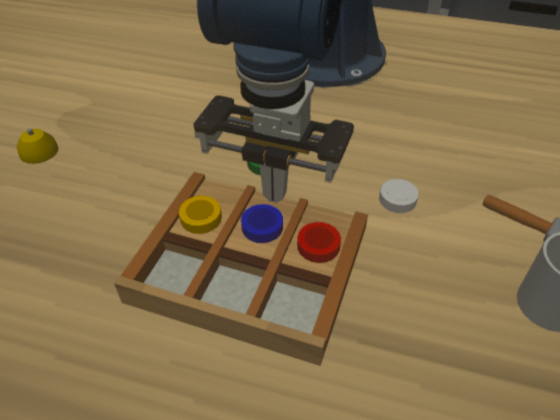

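The fingertips at about (275,198) stand behind blue in its lane, clear of the rails. I'll push slowly.

```bash
python3 -m inch '[{"xyz":[0.008,0.001,0],"rotation":[0,0,0],"grip":0},{"xyz":[0.016,0.001,0],"rotation":[0,0,0],"grip":0},{"xyz":[0.024,0.001,0],"rotation":[0,0,0],"grip":0},{"xyz":[0.032,0.001,0],"rotation":[0,0,0],"grip":0},{"xyz":[0.040,0.001,0],"rotation":[0,0,0],"grip":0},{"xyz":[0.048,0.001,0],"rotation":[0,0,0],"grip":0},{"xyz":[0.056,0.001,0],"rotation":[0,0,0],"grip":0},{"xyz":[0.064,0.001,0],"rotation":[0,0,0],"grip":0}]'
python3 - <<'E'
from h import *
go(595.8,27.2,40)
p,d=grab_frame("scene");cv2.imwrite(f"pics/s3.png",p[:,:,::-1])
E
```

```text
t: 3.62
position: [540.4, 31.7, 39.8]
tcp_rot: [-3.14, 0.087, -0.0]
ft_force: [-0.3, 0.3, -1.5]
gripper_width: 0.6
grip_force: 0.2
t 3.625 p [540.4  31.7  39.8] shift [55.5  1.4 -0.2] rot [-0. -0. -0.] F [-0.3  0.3 -1.5] 0.5611266892227634
```

View pics/s3.png

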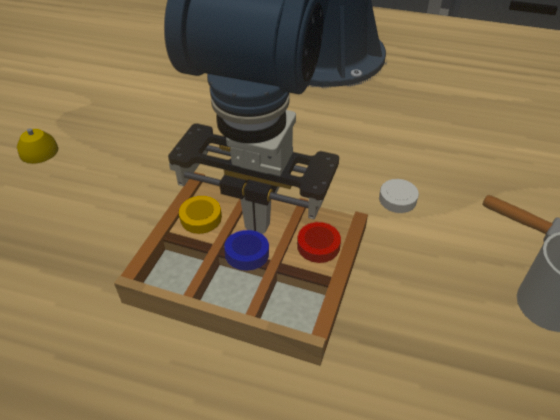

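Blue, now at (247,249), is up on the lip with the fingers behind it at (256,225). Red and yellow have not moved. Continuing 56 mm.

```bash
python3 -m inch '[{"xyz":[0.008,0.001,0],"rotation":[0,0,0],"grip":0},{"xyz":[0.016,0.001,0],"rotation":[0,0,0],"grip":0},{"xyz":[0.024,0.001,0],"rotation":[0,0,0],"grip":0},{"xyz":[0.032,0.001,0],"rotation":[0,0,0],"grip":0},{"xyz":[0.040,0.001,0],"rotation":[0,0,0],"grip":0},{"xyz":[0.048,0.001,0],"rotation":[0,0,0],"grip":0},{"xyz":[0.056,0.001,0],"rotation":[0,0,0],"grip":0},{"xyz":[0.056,0.001,0],"rotation":[0,0,0],"grip":0}]'
python3 - <<'E'
from h import *
go(600.8,27.2,40)
p,d=grab_frame("scene");cv2.imwrite(f"pics/s4.png",p[:,:,::-1])
E
```

```text
t: 4.68
position: [596.2, 27.6, 39.8]
tcp_rot: [-3.14, 0.087, -0.001]
ft_force: [-1.3, 0.4, -1.0]
gripper_width: 0.3
grip_force: 0.1
t 4.675 p [596.2  27.6  39.8] shift [ 4.6  0.2 -0.2] rot [-0. -0. -0.] F [-1.3  0.4 -1. ] 0.3309022550911195
```

View pics/s4.png

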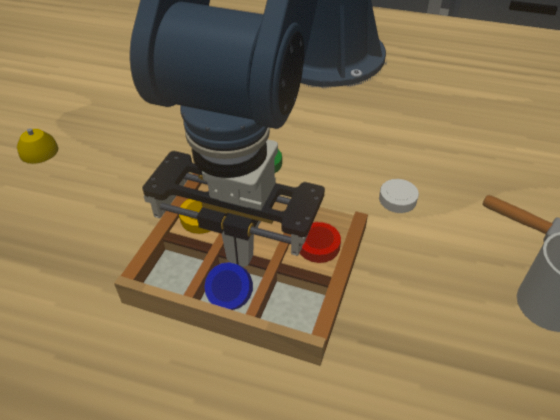

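Blue at (228,287) is over the well but appears rounder than it did flat, so it may be tilted with its rear edge on the lip. I'll hold briefly and measure its tilt from depth.

```bash
python3 -m inch '[{"xyz":[0,0,0],"rotation":[0,0,0],"grip":0},{"xyz":[0,0,0],"rotation":[0,0,0],"grip":0}]' >/dev/null
cat >> h.py <<'E'
def tilt():
    p,d=grab_frame("scene");b=blob(p,"blue",ROI["scene"]);m=np.zeros(d.shape,np.uint8);cv2.drawContours(m,[b],-1,255,-1)
    m=cv2.erode(m,np.ones((7,7)));v,u=np.nonzero((m>0)&(d>0))
    X=np.array([o+e*d[j,i] for i,j in zip(u,v) for o,e in [ray("scene",(i,j))]])
    w=X.mean(0);c,*_=np.linalg.lstsq(np.c_[X[:,:2]-w[:2],np.ones(len(X))],X[:,2],rcond=None)
    print("ellipse",cv2.fitEllipse(b),"mean",w.round(1),"slope x,y",c[:2].round(3))
E
python3 -c "
from h import *
tilt();go(600.8,27.2,40)"
```

```text
ellipse ((228.0010223388672, 285.109375), (46.07624816894531, 46.78514862060547), 102.89569854736328) mean [638.7  27.8  41.9] slope x,y [-0.619  0.064]
t 5.025 p [595.6  27.7  39.8] shift [ 5.2  0.2 -0.2] rot [-0.  0. -0.] F [-0.2 -0.   0.6] 0.3929878515793238
```

It is tilted about 32°, with the rear edge still on the lip. I'll push 7 mm further.

```bash
python3 -m inch '[{"xyz":[0.002,0,0],"rotation":[0,0,0],"grip":0},{"xyz":[0.004,0,0],"rotation":[0,0,0],"grip":0},{"xyz":[0.006,0,0],"rotation":[0,0,0],"grip":0},{"xyz":[0.007,0,0],"rotation":[0,0,0],"grip":0},{"xyz":[0.007,0,0],"rotation":[0,0,0],"grip":0},{"xyz":[0.007,0,0],"rotation":[0,0,0],"grip":0}]'
python3 -c "
from h import *
tilt();go(600.8,27.2,40)"
```

```text
t: 5.78
position: [602.3, 27.3, 39.6]
tcp_rot: [-3.14, 0.087, 0.001]
ft_force: [-4.6, -0.5, 0.1]
gripper_width: 0.3
grip_force: 1.9
ellipse ((226.00196838378906, 288.5745544433594), (44.832950592041016, 47.39789581298828), 101.3550796508789) mean [643.5  27.5  42.8] slope x,y [-0.618  0.059]
t 5.825 p [602.4  27.3  39.6] shift [-1.5  0.2 -0.4] rot [ 0.     0.001 -0.   ] F [-4.6 -0.7  0.2] 0.39405118162797304
```

The geometry shows the front edge against the far wall on the floor, and the rear edge about 19 mm past the drop edge, pinned by the fingers' faces. Backing off along the lane should let it drop.

```bash
python3 -m inch '[{"xyz":[-0.008,0,0],"rotation":[0,0,0],"grip":0},{"xyz":[-0.020,0,0],"rotation":[0,0,0],"grip":0},{"xyz":[-0.030,0,0],"rotation":[0,0,0],"grip":0},{"xyz":[-0.030,0,0],"rotation":[0,0,0],"grip":0}]'
python3 -c "
from h import *
tilt();go(600.8,27.2,40)"
```

```text
t: 6.32
position: [572.1, 29.0, 39.9]
tcp_rot: [-3.14, 0.087, 0.0]
ft_force: [0.3, 0.5, 0.6]
gripper_width: 0.7
grip_force: 0.0
ellipse ((230.86610412597656, 289.6580505371094), (41.405033111572266, 45.89566421508789), 91.3494644165039) mean [635.3  29.4  29.6] slope x,y [-0.002 -0.005]
t 6.375 p [572.7  29.   40. ] shift [28.1  0.2  0.1] rot [-0.    -0.001 -0.   ] F [ 0.4 -0.5  0.4] 0.5257963062737359
```

Flat now: the top is at 29.6 mm with slope about 0. I'll raise the arm clear and check.

```bash
python3 -m inch '[{"xyz":[0,0,-0.03],"rotation":[0,0,0],"grip":0},{"xyz":[0,0,-0.08],"rotation":[0,0,0],"grip":0},{"xyz":[-0.04,0,-0.13],"rotation":[0,0,0],"grip":0},{"xyz":[-0.09,0,-0.16],"rotation":[0,0,0],"grip":0},{"xyz":[-0.13,0,-0.16],"rotation":[0,0,0],"grip":0},{"xyz":[-0.13,0,-0.16],"rotation":[0,0,0],"grip":0}]'
python3 - <<'E'
from h import *
tilt()
p,d=grab_frame("scene");cv2.imwrite(f"pics/s5.png",p[:,:,::-1])
E
```

```text
t: 7.12
position: [441.6, 36.3, 200.5]
tcp_rot: [-3.14, 0.086, -0.002]
ft_force: [1.0, 0.3, -0.1]
gripper_width: 0.6
grip_force: 0.0
ellipse ((231.03440856933594, 289.8485107421875), (41.746009826660156, 46.167781829833984), 92.74445343017578) mean [635.3  29.3  29.6] slope x,y [-0.007 -0.006]
```

View pics/s5.png

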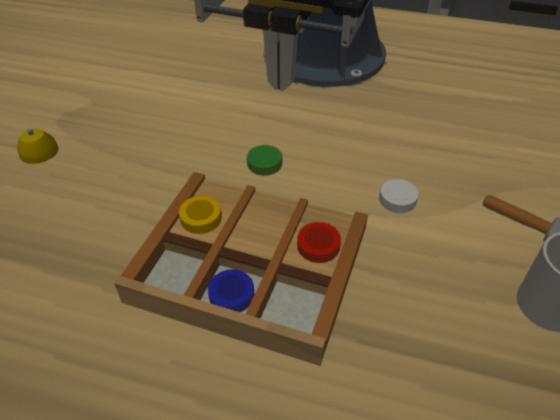

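Blue lies flat in the middle well at (231,290). Red (318,241) and yellow (200,213) are still on the ledge, and the arm is clear.

```bash
python3 -c "
from workcell import r
print(r.hand_in())"
```

```text
the job is handed in; nothing more can be done
None
```

The blue block was slid over the lip and lies flat in the middle well, red and yellow are still on the ledge, and the job is handed in after about 7 s of robot time.

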